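# Sort mixed circuit modules into the test batch trays

### The job

The modules for the next test batch lie mixed on the bench mat: put the two radio modules (silver shield can, brass coax sockets) into the yellow tray, the two relay modules (blue relays) into the red tray and the power module (black finned heat sink) into the white tray. Each must lie flat, right way up, in a bay of its own. Set them down gently, do not drop them, and leave the flux bottle and the tape roll where they are.

Things in the scene. Friction and masses are not known exactly. Their poses are not given: they have to be found in the camera images.
- rf_single: Radio module with ONE brass coax socket: a green circuit board 52 x 38 x 3 mm (length along its x, width along its y) flat on the table, z up; origin at the centre of its underside. On it a silver shield can 42 (x) x 38 (y) mm, centred 2 mm towards -x, from 3 to 18.5 mm height, its flanks flush with the board's long edges: grip across y (38 mm). The socket sticks out to 35 mm from the origin at the +x end. About 70 g.
- rf_double: Radio module with TWO brass coax sockets side by side: otherwise as the one with one socket: a green circuit board 52 x 38 x 3 mm (length along its x, width along its y) flat on the table, z up; origin at the centre of its underside. Silver shield can 42 x 38 mm, centred 2 mm towards -x, from 3 to 18.5 mm height; grip across y (38 mm). Sockets stick out to 35 mm from the origin at the +x end. About 75 g.
- relay_two: Relay module with TWO blue relays: a green circuit board 52 x 38 x 3 mm (length along its x, width along its y) flat on the table, z up; origin at the centre of its underside. The relays stand side by side across y at x = 0, together 15.5 (x) x 38 (y) mm, up to 18.5 mm height: grip across y (38 mm). A light green screw terminal 13 mm high stands at the +x end, a black chip row 9 mm high at the -x end. About 55 g.
- relay_four: Relay module with FOUR blue relays, two by two: a green circuit board 52 x 38 x 3 mm (length along its x, width along its y) flat on the table, z up; origin at the centre of its underside. The relays cover x from -26 to +5 mm and the whole 38 mm width, up to 18.5 mm height: grip across y (38 mm). A light green screw terminal 13 mm high stands at the +x end. About 80 g.
- power: Power module: a green circuit board 52 x 38 x 3 mm (length along its x, width along its y) flat on the table, z up; origin at the centre of its underside. On it a black finned heat sink 42 (x) x 38 (y) mm, centred 4 mm towards -x, up to 23 mm height: grip across y (38 mm). Two small round capacitors at the +x end. About 100 g.
- tray_yellow: Yellow module tray for radio modules, fixed to the bench: flat, open-topped, 120 mm (its x) x 184 mm (its y), walls 22 mm high and 4 mm thick, grey floor 4 mm thick. A middle wall along its x, 4 mm thick and as high as the others, at y = 0, makes two equal bays, each 112 mm (x) by 86 mm (y) inside, with centres at y = +45 mm and y = -45 mm. Origin at the centre of the underside, z up.
- tray_red: Red module tray for relay modules, fixed to the bench: flat, open-topped, 120 mm (its x) x 184 mm (its y), walls 22 mm high and 4 mm thick, grey floor 4 mm thick. A middle wall along its x, 4 mm thick and as high as the others, at y = 0, makes two equal bays, each 112 mm (x) by 86 mm (y) inside, with centres at y = +45 mm and y = -45 mm. Origin at the centre of the underside, z up.
- tray_white: White module tray for power modules, fixed to the bench: flat, open-topped, 120 mm (its x) x 184 mm (its y), walls 22 mm high and 4 mm thick, grey floor 4 mm thick. A middle wall along its x, 4 mm thick and as high as the others, at y = 0, makes two equal bays, each 112 mm (x) by 86 mm (y) inside, with centres at y = +45 mm and y = -45 mm. Origin at the centre of the underside, z up.
- flux_bottle: Small amber glass flux bottle with a black cap, 32 mm across and 62 mm high, standing among the modules; to be left alone. Origin at the centre of its underside.
- tape_roll: Roll of amber tape lying flat, 68 mm across, 19 mm high, with a 48 mm hole, among the modules; to be left alone. Origin at the centre of its underside.
Not all that is in view belongs to the job. Leave any pink look-alike of the power alone.

How it is judged:
At the end, for the whole second after the job is handed in: Both radio modules lie in the yellow tray, both relay modules in the red, the power module in the white: on the tray floor (within 5 mm), within 45 mm (x) and 80 mm (y) of the tray's centre, right way up, level within 0.12 rad, a pair in different bays, at rest (x of rf_single in the frame of tray_yellow between -0.045 and 0.045 m and y of rf_single in the frame of tray_yellow between -0.08 and 0.08 m and z of each of rf_single, rf_double in the frame of tray_yellow below 0.009 m and angle between each of rf_single, rf_double, relay_two, relay_four, power's own z axis and vertical below 0.12 rad and linear speed of each of rf_single, rf_double, relay_two, relay_four, power below 0.02 m/s and x of rf_double in the frame of tray_yellow between -0.045 and 0.045 m and y of rf_double in the frame of tray_yellow between -0.08 and 0.08 m and x of relay_two in the frame of tray_red between -0.045 and 0.045 m and y of relay_two in the frame of tray_red between -0.08 and 0.08 m and z of each of relay_two, relay_four in the frame of tray_red below 0.009 m and x of relay_four in the frame of tray_red between -0.045 and 0.045 m and y of relay_four in the frame of tray_red between -0.08 and 0.08 m and x of power in the frame of tray_white between -0.045 and 0.045 m and y of power in the frame of tray_white between -0.08 and 0.08 m and z of power in the frame of tray_white below 0.009 m and ((y of rf_single in the frame of tray_yellow above 0 m and y of rf_double in the frame of tray_yellow below 0 m) or (y of rf_single in the frame of tray_yellow below 0 m and y of rf_double in the frame of tray_yellow above 0 m)) and ((y of relay_two in the frame of tray_red above 0 m and y of relay_four in the frame of tray_red below 0 m) or (y of relay_two in the frame of tray_red below 0 m and y of relay_four in the frame of tray_red above 0 m))); the robot touches nothing.
It fails at once if a module is dropped (it falls free of the fingers from more than about 25 mm) ((linear speed of rf_single above 0.7 m/s and contact force between rf_single and the fingers below 0.05 N) or (linear speed of rf_double above 0.7 m/s and contact force between rf_double and the fingers below 0.05 N) or (linear speed of relay_two above 0.7 m/s and contact force between relay_two and the fingers below 0.05 N) or (linear speed of relay_four above 0.7 m/s and contact force between relay_four and the fingers below 0.05 N) or (linear speed of power above 0.7 m/s and contact force between power and the fingers below 0.05 N)).
It fails at once if the flux bottle or the tape roll is shifted by more than 20 mm, or the bottle tipped (distance of any of flux_bottle, tape_roll from where it was at the start of the episode above 0.02 m or angle between flux_bottle's own z axis and vertical above 0.5 rad).
It also fails if it takes over 99 s, if anything falls off the work surface, if the arm or the gripper's body presses on something with over 40 N, if the wrist force passes 120 N, or if a joint passes its speed limit or range.

### The arm

A 6-joint arm with a two-finger parallel gripper is mounted at the origin on the work surface. World frame = base frame: x ahead of the robot, y to its left, z up, the work surface at z = 0. Lengths are in m, angles in rad, forces in N, time in s.
With the tool pointing down it reaches from about 0.3 to 0.85 m from the base axis. Payload 4.2 kg.
Tool frame: the origin (TCP) lies at the very end of the fingers, on their centre line; the grasp point (between the pads) lies 19 mm behind it (grip_point_offset is the distance from the TCP to the grasp point, in m); z points along the fingers, y is the direction in which the jaws open and shut (so a half turn about z gives the same grasp; the last joint's range is limited). The gripper opens to 91 mm and grips with 3 to 60 N. Pads are 32 mm wide; open, the fingers measure 118 mm over their backs; the gripper's body (76 mm by 178 mm) begins 60 mm behind the grasp point.
Start: joints at [-1.201, 0.32, 1.565, -0, 1.257, -0.02], TCP at [0.219, -0.532, 0.214] pointing down, gripper open.
Joint ranges: [-3.11, 3.11], [-0.84, 2.01], [0.21, 2.61], [-1.34, 4.49], [0.05, 2.63], [-2.56, 2.56]. Speed limits (rad/s): [2.57, 2.57, 3.14, 3.14, 3.14, 3.14].

### API

Orientations are given as a unit quaternion [w, x, y, z].
In Python, from workcell import * gives the robot as it stands.
- The arm moves only by the tool send_rows, never from a script. Its argument "steps" is a list of rows, each an object of numbers: "tx", "ty", "tz": the shift along the tool's x, y, z in cm; "rx", "ry", "rz": the turn, a rotation vector about the tool's x, y, z in degrees; "grip": the opening, from -1 (shut) to 1 (fully open), so that 0 is half open. A call has 1 to 8 rows; each row is the pose to reach, as a shift and turn from the pose measured when the call began, along the tool's axes at that moment; what a row does not reach only later rows make up. A row lasts 1/8 s, in which the tool goes at most 62.5 mm and 10.7 degrees, less where a joint would pass 70% of its speed; a pose out of reach is approached as far as the arm can. A call with a gripper value outside its range is refused whole. The fingers move at their own pace and stop on an object; "force" is the grip in N (left out, the last holds). Time passes only in rows, so rows that repeat a pose let the fingers close. It gives the time, the measured TCP pose, the force and the opening at its end, in the units of the state.
- read_state(): the state, without advancing time (a new reading comes with each control period).
- get_image(name): name is "side" or "top" or "wrist"; returns a dict with "image" (384x512x3 uint8, red, green, blue), "z_map" (384x512 float32, m along the optical axis (not along the pixel's ray), 0 where there is no reading), "fx", "fy", "cx", "cy" (pixels), "pose" (4x4, takes a point from camera to world coordinates); the wrist camera has in their place "mount" (4x4, takes a point from camera to tool coordinates, whose origin is the TCP and whose axes are the flange's). Camera axes: x right, y up, looking along -z (the intrinsics and any distortion apply to the point x, -y, -z); pixel columns grow to the right and rows downward; lengths in m; the calibration is good to about 2 mm. A picture is of the moment at which its call begins: read the wrist's pose just before it.
- job_done(): hands the job in, once; it reports no verdict.
Trained networks look in a picture, given as the dict that the camera call returned (one of the last four; its "shot" number tells which), for a name from the list of things; names that differ only in an ending like _2 or _b are one class to them, and where a whole thing is asked for, a point or a joint stands for the part that bears it (a point fixed in the world has none). Each returns a list of dicts, best first, with "p" (0 to 1); they miss things now and then, are a little off and sometimes report something else, mostly with a low value. They report only what shows in the picture. A call takes as long as a camera call. They do not tell look-alikes from the thing itself.
- masks_of(picture, thing): "pixels" (384x512 bool, what is visible of it) and "uv" ([column, row] in pixels, amid what is visible of it).
The state is a dict: "time": time; "qpos": joint angles; "joint_vel": joint speeds; "effort": joint torques, N m; "ee_pos": TCP position; "eef_rot": TCP orientation; "force": force on the tool from outside, world axes, zero at the start; "moment": the same for the moment, N m; "grip_width": finger opening in m.
Only numpy, scipy, OpenCV 4.12 (cv2) and the standard library are available. Lean on these libraries where they do the work, as an engineer would, in place of code of your own. Each camera call takes 0.05 s, during which the arm holds its last target. There are 200 camera calls.

## Working session

There is one attempt and no reset: what is moved stays moved. The work goes in short steps, Python scripts to look and compute and a tool call to move; the robot and the scene stay as the last step left them, time stands still between calls to the robot, and variables do not carry over. Pictures are saved under pics/ and viewed, about 12 in all and at most 16, crops included, and the job is handed in when it is done.

Besides the shell and the picture viewer there is one more tool, called after "Emit:" in YAML: its name, and indented under it one key for each argument. send_rows: Moves the arm, as the interface text tells. Its arguments: {"type":"object","properties":{"steps":{"type":"array"},"force":{"type":"number"}},"required":["steps"]}

```bash
ls; mkdir -p pics; cat > h.py <<'E'
from workcell import *
import numpy as np, cv2
from scipy.spatial.transform import Rotation as R
def world(im):
    z=im["z_map"]; v,u=np.mgrid[0:384,0:512]
    x=(u-im["cx"])/im["fx"]*z; y=-(v-im["cy"])/im["fy"]*z
    P=np.stack([x,y,-z],-1)
    T=np.array(im["pose"]) if "pose" in im else None
    if T is None:
        s=read_state(); q=s["eef_rot"]; W=np.eye(4); W[:3,:3]=R.from_quat([q[1],q[2],q[3],q[0]]).as_matrix(); W[:3,3]=s["ee_pos"]
        T=W@np.array(im["mount"])
    return P@T[:3,:3].T+T[:3,3]
def save(im,n,s=1.5): cv2.imwrite("pics/"+n,cv2.resize(im["image"][:,:,::-1],None,fx=s,fy=s,interpolation=cv2.INTER_CUBIC))
E
python3 - <<'E'
from h import *
s=read_state(); print(s)
im=get_image("top"); save(im,"top0.png"); print({k:v for k,v in im.items() if k not in("image","z_map")})
W=world(im)
for n in ["rf_single","rf_double","relay_two","relay_four","power","tray_yellow","tray_red","tray_white","flux_bottle","tape_roll"]:
    for m in masks_of(im,n)[:5]:
        px=m["pixels"]&(im["z_map"]>0); P=W[px]; 
        if len(P)<10: print(n,m["p"],"few");continue
        top=P[P[:,2]>0.0145] if "tray" not in n else P
        r=cv2.minAreaRect((top[:,:2]*1000).astype(np.float32)) if len(top)>5 else None
        print(n,round(m["p"],2),np.round(m["uv"]),"med",np.round(np.median(P,0),3),"zmax",round(P[:,2].max(),3),"rect",[np.round(a,1) for a in r] if r else None)
E
```

```text
pics
{'time': 0.0, 'qpos': array([-1.20098167e+00,  3.20293409e-01,  1.56565347e+00, -3.62187504e-05,
        1.25737907e+00, -1.99729315e-02]), 'joint_vel': array([-2.91215900e-04,  2.62857132e-04, -1.85410689e-03, -8.85413012e-04,
       -6.04643911e-05,  5.35056313e-04]), 'effort': array([ 1.84903278e-03, -4.12458444e+01, -2.31972063e+01,  7.29459221e-02,
        4.57600015e-02, -1.42280037e-04]), 'ee_pos': array([ 0.21832264, -0.53141039,  0.21312933]), 'eef_rot': array([-8.50425483e-04,  9.81066791e-01,  1.93667759e-01, -1.67782371e-04]), 'force': array([0.08137845, 0.46685441, 0.58322926]), 'moment': array([ 0.00869682,  0.03085423, -0.03079339]), 'grip_width': 0.09135276929986988}
{'fx': 379.91807581789067, 'fy': 379.91807581789067, 'cx': 257.36652888319736, 'cy': 192.81510617044393, 'pose': array([[-0.00967745,  0.9856727 , -0.16839146,  0.3305008 ],
       [-0.99940821, -0.01509294, -0.03090999, -0.01548488],
       [-0.03300866,  0.16799268,  0.98523545,  0.81275229],
       [ 0.        ,  0.        ,  0.        ,  1.        ]]), 'shot': 1}
rf_single 0.65 [111. 223.] med [0
[... 987 characters left out ...]
rray([139.2, 195.4]), np.float64(1.4)]
tray_red 0.84 [360. 121.] med [ 0.624 -0.214  0.004] zmax 0.026 rect [array([ 620.8, -218.5]), array([198.7, 126.7]), np.float64(89.6)]
tray_red 0.64 [163. 208.] med [0.427 0.207 0.039] zmax 0.064 rect [array([431. , 217.5]), array([40.8, 33.7]), np.float64(63.6)]
tray_white 0.64 [159. 122.] med [0.642 0.223 0.004] zmax 0.026 rect [array([645.3, 223.7]), array([140.4, 190.8]), np.float64(2.0)]
flux_bottle 0.51 [163. 208.] med [0.426 0.207 0.039] zmax 0.064 rect [array([428.5, 211.1]), array([27.1, 30.1]), np.float64(55.1)]
tape_roll 0.68 [256. 195.] med [ 0.444 -0.007  0.018] zmax 0.023 rect [array([444.4,  -7.5]), array([65.6, 64.5]), np.float64(89.3)]
```

View pics/top0.png

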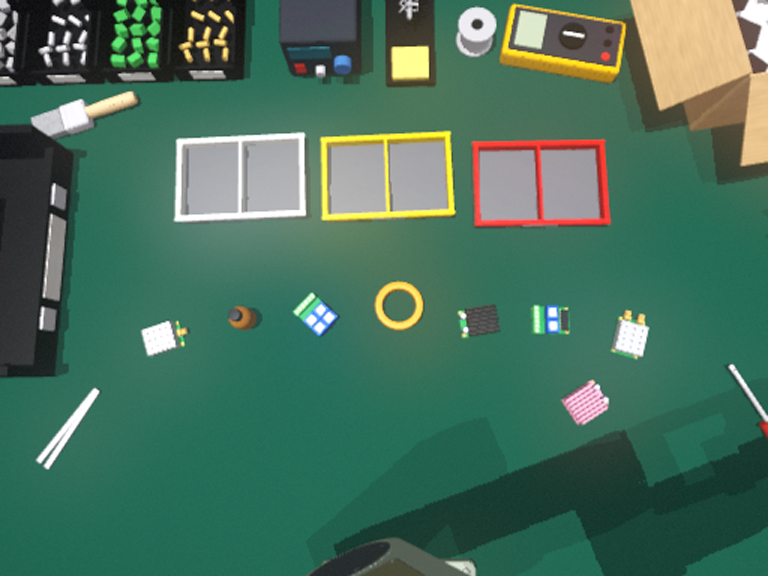

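The picture (768 x 576, 1.5x scale) shows:
- **Trays:** white (240,177), yellow (388,175) and red (540,183).
- **Modules:** rf_single (163,337) with its socket to the right, relay_four (316,314) with its terminal up-left, power (479,321) with its caps to the left, relay_two (551,320) with its terminal to the left, and rf_double (631,336) with its sockets up.
- **To leave alone:** bottle (240,317), tape roll (399,305) and the pink look-alike (586,403).

The detections agree with this, apart from the weak second hits. Next I'll refine the poses by ray/plane intersection.

```bash
python3 - <<'E'
from h import *
im=get_image("top"); W=world(im); T=im["pose"]; hsv=cv2.cvtColor(im["image"],cv2.COLOR_RGB2HSV)
v,u=np.mgrid[0:384,0:512]
d=np.stack([(u-im["cx"])/im["fx"],-(v-im["cy"])/im["fy"],-np.ones(u.shape)],-1)@T[:3,:3].T; o=T[:3,3]
def plane(m,z): t=(z-o[2])/d[m][:,2]; return (o+d[m]*t[:,None])[:,:2]
H,S,V=[hsv[...,i].astype(int) for i in range(3)]
ok=(H>=0)
def box(c,r=22): return (abs(u-c[0])<r)&(abs(v-c[1])<r)
segs={"rf_single":(box((108,225)),(S<60)&(V>120),.0185),"rf_double":(box((420,224)),(S<60)&(V>120),.0185),
"relay_two":(box((367,213)),((H>95)&(H<125)&(S>90)&(V>90))|((S<50)&(V>170)),.0185),"relay_four":(box((212,210)),((H>95)&(H<125)&(S>90)&(V>90))|((S<50)&(V>170)),.0185),
"power":(box((320,214)),(V<70)&(S<140),.023)}
for n,(b,c,z) in segs.items():
    m=(b&c).astype(np.uint8); k,l,st,_=cv2.connectedComponentsWithStats(m); i=1+np.argmax(st[1:,4]); P=plane(l==i,z)
    r=cv2.minAreaRect((P*1000).astype(np.float32)); print(n,st[i],[np.round(a,1) for a in r], np.round(P.mean(0)*1000,1))
for n,b,c in [("yellow",box((258,117),60),(H>20)&(H<35)&(S>120)&(V>120)),("red",box((360,122),60),((H<8)|(H>172))&(S>120)&(V>90)),("white",box((160,118),60),(S<40)&(V>185))]:
    m=(b&c).astype(np.uint8); k,l,st,_=cv2.connectedComponentsWithStats(m); i=1+np.argmax(st[1:,4]); P=plane(l==i,.022)
    r=cv2.minAreaRect((P*1000).astype(np.float32)); print(n,st[i],[np.round(a,1) for a in r])
    q=(l==i)&(abs(W[...,2]-.022)<.003); Q=W[q]*1000; print(len(Q),np.percentile(Q[:,:2],[1,99],axis=0).round(0).tolist())
E
```

```text
rf_single [ 94 214  24  24 388] [array([401.5, 332.7]), array([39.8, 43.7]), np.float64(17.9)] [401.4 332.6]
rf_double [408 213  25  25 445] [array([ 394.3, -325.4]), array([42.5, 44.1]), np.float64(73.0)] [ 393.9 -325.6]
relay_two [363 203  10  20 162] [array([ 421.2, -219.9]), array([18.7, 39.8]), np.float64(89.2)] [ 422.  -219.6]
relay_four [202 201  24  24 276] [array([425.1, 103. ]), array([33.5, 40.1]), np.float64(45.0)] [425.6 102.3]
power [313 206   3   1   3] [array([ 435.8, -108.7]), array([4.2, 0. ]), np.float64(89.2)] [ 435.8 -108.7]
yellow [ 214   87   90   61 1436] [array([634.1,   7.5]), array([130.7, 192.6]), np.float64(1.4)]
911 [[572.0, -88.0], [700.0, 102.0]]
red [ 315   93   92   58 1567] [array([ 619.6, -213.8]), array([192. , 129.1]), np.float64(89.1)]
969 [[558.0, -309.0], [684.0, -120.0]]
white [ 116   88   88   60 1333] [array([637.8, 223.6]), array([128.8, 191.5]), np.float64(1.6)]
977 [[574.0, 129.0], [703.0, 318.0]]
```

```bash
cat > to.py <<'E'
# usage: python3 to.py x,y,z(mm),yaw(deg) ...   -> tool shift (cm), turn (deg) from the pose now
import sys; from h import *
s=read_state(); q=s["eef_rot"]; A=R.from_quat([q[1],q[2],q[3],q[0]]); p=np.array(s["ee_pos"])
print("now",round(s["time"],2),np.round(p*1000,1),"yaw",np.round(np.degrees(np.arctan2(*A.as_matrix()[[1,0],0])),1),"w",round(s["grip_width"],4),"F",np.round(s["force"],1))
for a in sys.argv[1:]:
    x,y,z,w=map(float,a.split(",")); B=R.from_euler("z",w,degrees=True)*R.from_euler("x",180,degrees=True)
    t=A.inv().apply(np.array([x,y,z])/1000-p)*100; r=(A.inv()*B).as_rotvec(degrees=True)
    print(a,"t",t.round(2),"r",r.round(1))
E
python3 to.py 396,-326,100,-17
```

```text
now 0.6 [ 218.5 -531.9  214. ] yaw 22.3 w 0.091 F [0.6 0.  0.2]
396,-326,100,-17 t [ 24.24 -12.3   11.4 ] r [ 0.  -0.  39.3]
```

Emit:
send_rows:
  steps:
    - {"tx": 6,"ty": -3,"tz": 3,"rz": 10,"grip": 0.5}
    - {"tx": 12,"ty": -6,"tz": 6,"rz": 20,"grip": 0.5}
    - {"tx": 18,"ty": -9,"tz": 9,"rz": 30,"grip": 0.5}
    - {"tx": 24.2,"ty": -12.3,"tz": 11.4,"rz": 39.3,"grip": 0.5}
    - {"tx": 24.2,"ty": -12.3,"tz": 11.4,"rz": 39.3,"grip": 0.5}
    - {"tx": 24.2,"ty": -12.3,"tz": 11.4,"rz": 39.3,"grip": 0.5}
    - {"tx": 24.2,"ty": -12.3,"tz": 11.4,"rz": 39.3,"grip": 0.5}
  force: 15

```text
schema error: expected keys tx, ty, tz, rx, ry, rz, grip
```

```bash
python3 - <<'E'
from h import *
im=get_image("wrist"); save(im,"w1.png"); print(im["mount"])
W=world(im)
for m in masks_of(im,"rf_double")[:2]:
    P=W[m["pixels"]&(im["z_map"]>0)]; P=P[(P[:,2]>.015)&(P[:,2]<.021)]; r=cv2.minAreaRect((P[:,:2]*1000).astype(np.float32)); print(m["p"],m["uv"],[np.round(a,1) for a in r],np.median(P,0))
E
python3 to.py 396,-326,4,-17
```

```text
[[-4.36175825e-04  9.70276581e-01  2.41998275e-01  6.89560953e-02]
 [ 9.99999585e-01  2.29508656e-04  8.82191284e-04 -4.26732071e-04]
 [ 8.00428845e-04  2.41998560e-01 -9.70276278e-01 -1.72834581e-01]
 [ 0.00000000e+00  0.00000000e+00  0.00000000e+00  1.00000000e+00]]
now 0.7 [ 218.5 -531.9  214. ] yaw 22.3 w 0.0912 F [-0.5 -0.9  0.1]
396,-326,4,-17 t [ 24.24 -12.3   21.  ] r [ 0.  -0.  39.3]
```

Emit:
send_rows:
  steps:
    - {"tx": 6,"ty": -3,"tz": 3,"rx": 0,"ry": 0,"rz": 10,"grip": 0.5}
    - {"tx": 12,"ty": -6,"tz": 6,"rx": 0,"ry": 0,"rz": 20,"grip": 0.5}
    - {"tx": 18,"ty": -9,"tz": 9,"rx": 0,"ry": 0,"rz": 30,"grip": 0.5}
    - {"tx": 24.2,"ty": -12.3,"tz": 11.4,"rx": 0,"ry": 0,"rz": 39.3,"grip": 0.5}
    - {"tx": 24.2,"ty": -12.3,"tz": 11.4,"rx": 0,"ry": 0,"rz": 39.3,"grip": 0.5}
    - {"tx": 24.2,"ty": -12.3,"tz": 11.4,"rx": 0,"ry": 0,"rz": 39.3,"grip": 0.5}
    - {"tx": 24.2,"ty": -12.3,"tz": 11.4,"rx": 0,"ry": 0,"rz": 39.3,"grip": 0.5}
  force: 15

```text
time: 1.58
ee_pos: [0.3957, -0.3268, 0.1004]
eef_rot: [0.0, 0.989, -0.147, 0.0]
force: [-0.3, -0.3, -0.3]
grip_width: 0.0684
```

```bash
cat > w.py <<'E'
import sys; from h import *
n,pic,lo,hi=sys.argv[1],sys.argv[2],float(sys.argv[3]),float(sys.argv[4])
im=get_image("wrist"); W=world(im); save(im,pic)
for m in masks_of(im,n)[:2]:
    px=cv2.erode(m["pixels"].astype(np.uint8),np.ones((3,3)))>0
    P=W[px&(im["z_map"]>0)]; print(m["p"],m["uv"],"z pct",np.percentile(P[:,2],[5,50,95]).round(4)) if len(P) else None
    P=P[(P[:,2]>lo)&(P[:,2]<hi)]
    if len(P)>5: r=cv2.minAreaRect((P[:,:2]*1000).astype(np.float32)); print([np.round(a,1) for a in r],P.mean(0).round(4))
E
python3 w.py rf_double w1.png .015 .023
python3 to.py 396,-326,4,-17
```

```text
0.8 [252.2, 191.4] z pct [0.0055 0.021  0.0222]
[array([ 401.3, -329. ]), array([36.4, 57.7]), np.float64(72.4)] [ 0.3959 -0.3269  0.0211]
now 1.68 [ 395.4 -327.4  100.6] yaw -17.0 w 0.0682 F [-0.4 -0.3  0.1]
396,-326,4,-17 t [ 0.01 -0.16  9.66] r [ 0.1 -0.1 -0. ]
```

Emit:
send_rows:
  steps:
    - {"tx": 0,"ty": -0.1,"tz": 5,"rx": 0,"ry": 0,"rz": 0.5,"grip": 0.5}
    - {"tx": 0,"ty": -0.1,"tz": 8.5,"rx": 0,"ry": 0,"rz": 0.5,"grip": 0.5}
    - {"tx": 0,"ty": -0.1,"tz": 9.6,"rx": 0,"ry": 0,"rz": 0.5,"grip": 0.5}
    - {"tx": 0,"ty": -0.1,"tz": 9.6,"rx": 0,"ry": 0,"rz": 0.5,"grip": 0.5}
    - {"tx": 0,"ty": -0.1,"tz": 9.6,"rx": 0,"ry": 0,"rz": 0.5,"grip": -0.5}
    - {"tx": 0,"ty": -0.1,"tz": 9.6,"rx": 0,"ry": 0,"rz": 0.5,"grip": -0.5}
    - {"tx": 0,"ty": -0.1,"tz": 9.6,"rx": 0,"ry": 0,"rz": 0.5,"grip": -0.5}
    - {"tx": 0,"ty": -0.1,"tz": 9.6,"rx": 0,"ry": 0,"rz": 0.5,"grip": -0.5}
  force: 15

```text
time: 2.68
ee_pos: [0.3961, -0.327, 0.0053]
eef_rot: [0.001, 0.988, -0.152, 0.001]
force: [-0.9, -0.1, 4.3]
grip_width: 0.038
```

```bash
python3 to.py 396,-327,90,-17 637,-37.5,90,91 
```

```text
now 2.67 [ 396.1 -327.     5.3] yaw -17.5 w 0.038 F [-0.9 -0.1  4.3]
396,-327,90,-17 t [ 0.01  0.02 -8.47] r [ 0.1 -0.1 -0.5]
637,-37.5,90,91 t [ 14.28 -34.84  -8.5 ] r [   0.2   -0.  -108.5]
```

Emit:
send_rows:
  steps:
    - {"tx": 0,"ty": 0,"tz": -3,"rx": 0,"ry": 0,"rz": 0,"grip": -0.5}
    - {"tx": 0,"ty": 0,"tz": -8.5,"rx": 0,"ry": 0,"rz": -8,"grip": -0.5}
    - {"tx": 2,"ty": -5,"tz": -8.5,"rx": 0,"ry": 0,"rz": -18,"grip": -0.5}
    - {"tx": 4,"ty": -10,"tz": -8.5,"rx": 0,"ry": 0,"rz": -28,"grip": -0.5}
    - {"tx": 6.1,"ty": -15,"tz": -8.5,"rx": 0,"ry": 0,"rz": -38,"grip": -0.5}
    - {"tx": 8.2,"ty": -20,"tz": -8.5,"rx": 0,"ry": 0,"rz": -48,"grip": -0.5}
    - {"tx": 10.2,"ty": -25,"tz": -8.5,"rx": 0,"ry": 0,"rz": -58,"grip": -0.5}
    - {"tx": 12.3,"ty": -30,"tz": -8.5,"rx": 0,"ry": 0,"rz": -68,"grip": -0.5}

```text
time: 3.68
ee_pos: [0.6042, -0.076, 0.0897]
eef_rot: [0.001, 0.903, 0.429, -0.0]
force: [0.5, -0.7, -1.4]
grip_width: 0.0379
```

```bash
python3 to.py 638,-42,60,91 638,-42,10,91
```

```text
now 3.67 [604.2 -76.   89.7] yaw 50.8 w 0.0379 F [ 0.5 -0.7 -1.4]
638,-42,60,91 t [4.78 0.46 2.97] r [  0.1   0.1 -40.2]
638,-42,10,91 t [4.78 0.45 7.97] r [  0.1   0.1 -40.2]
```

Emit:
send_rows:
  steps:
    - {"tx": 2,"ty": 0.2,"tz": 1,"rx": 0,"ry": 0,"rz": -10,"grip": -0.5}
    - {"tx": 4,"ty": 0.4,"tz": 2,"rx": 0,"ry": 0,"rz": -20,"grip": -0.5}
    - {"tx": 4.8,"ty": 0.5,"tz": 3,"rx": 0,"ry": 0,"rz": -30,"grip": -0.5}
    - {"tx": 4.8,"ty": 0.5,"tz": 3,"rx": 0,"ry": 0,"rz": -40.2,"grip": -0.5}
    - {"tx": 4.8,"ty": 0.5,"tz": 4,"rx": 0,"ry": 0,"rz": -40.2,"grip": -0.5}
    - {"tx": 4.8,"ty": 0.5,"tz": 6.5,"rx": 0,"ry": 0,"rz": -40.2,"grip": -0.5}
    - {"tx": 4.8,"ty": 0.5,"tz": 7.7,"rx": 0,"ry": 0,"rz": -40.2,"grip": -0.5}
    - {"tx": 4.8,"ty": 0.5,"tz": 7.9,"rx": 0,"ry": 0,"rz": -40.2,"grip": -0.5}

```text
time: 4.68
ee_pos: [0.6379, -0.0422, 0.0098]
eef_rot: [0.001, 0.701, 0.713, -0.001]
force: [-0.3, 0.2, 0.0]
grip_width: 0.0379
```

```bash
python3 to.py 638,-42,9.5,91 500,-120,100,90 422,-219,90,90
```

```text
now 4.67 [637.9 -42.2   9.8] yaw 90.9 w 0.0379 F [-0.3  0.2  0. ]
638,-42,9.5,91 t [0.02 0.01 0.03] r [-0.   0.1 -0.1]
500,-120,100,90 t [ -7.57 -13.92  -9.  ] r [-0.   0.1  0.9]
422,-219,90,90 t [-17.34 -21.88  -7.97] r [-0.   0.1  0.9]
```

Emit:
send_rows:
  steps:
    - {"tx": 0,"ty": 0,"tz": 0.05,"rx": 0,"ry": 0,"rz": 0,"grip": -0.5}
    - {"tx": 0,"ty": 0,"tz": 0.05,"rx": 0,"ry": 0,"rz": 0,"grip": 0}
    - {"tx": 0,"ty": 0,"tz": 0.05,"rx": 0,"ry": 0,"rz": 0,"grip": 0.4}
    - {"tx": 0,"ty": 0,"tz": 0,"rx": 0,"ry": 0,"rz": 0,"grip": 0.4}
    - {"tx": 0,"ty": 0,"tz": -4,"rx": 0,"ry": 0,"rz": 0,"grip": 0.4}
    - {"tx": 0,"ty": 0,"tz": -9,"rx": 0,"ry": 0,"rz": 0,"grip": 0.4}
    - {"tx": -4,"ty": -5,"tz": -9,"rx": 0,"ry": 0,"rz": 0,"grip": 0.5}
    - {"tx": -8,"ty": -10,"tz": -9,"rx": 0,"ry": 0,"rz": 0,"grip": 0.5}

```text
time: 5.68
ee_pos: [0.5412, -0.1224, 0.101]
eef_rot: [0.002, 0.701, 0.714, -0.001]
force: [-0.5, -0.7, -0.1]
grip_width: 0.0683
```

```bash
python3 to.py 422,-219,90,90
```

```text
now 5.67 [ 541.2 -122.4  101. ] yaw 91.0 w 0.0683 F [-0.5 -0.7 -0.1]
422,-219,90,90 t [ -9.44 -12.1    1.11] r [0.1 0.2 1. ]
```

Emit:
send_rows:
  steps:
    - {"tx": -3.5,"ty": -4.5,"tz": 0.5,"rx": 0,"ry": 0,"rz": 1,"grip": 0.5}
    - {"tx": -7,"ty": -9,"tz": 1,"rx": 0,"ry": 0,"rz": 1,"grip": 0.5}
    - {"tx": -9.4,"ty": -12.1,"tz": 1,"rx": 0,"ry": 0,"rz": 1,"grip": 0.5}
    - {"tx": -9.4,"ty": -12.1,"tz": 1,"rx": 0,"ry": 0,"rz": 1,"grip": 0.5}
    - {"tx": -9.4,"ty": -12.1,"tz": 1,"rx": 0,"ry": 0,"rz": 1,"grip": 0.5}

```text
time: 6.3
ee_pos: [0.4228, -0.2187, 0.0915]
eef_rot: [0.002, 0.707, 0.707, -0.0]
force: [1.0, 0.3, -0.1]
grip_width: 0.0688
```

```bash
python3 w.py relay_two w2.png .003 .025
python3 to.py 422,-219,4,90
```

```text
0.64 [245.2, 197.2] z pct [0.0045 0.0144 0.0212]
[array([ 422. , -219.1]), array([50.5, 37.1]), np.float64(88.4)] [ 0.4218 -0.2166  0.0134]
now 6.4 [ 423.1 -218.2   91.3] yaw 90.1 w 0.0685 F [ 0.4  1.4 -0.2]
422,-219,4,90 t [-0.05 -0.13  8.73] r [0.2 0.2 0.1]
```

View pics/w2.png

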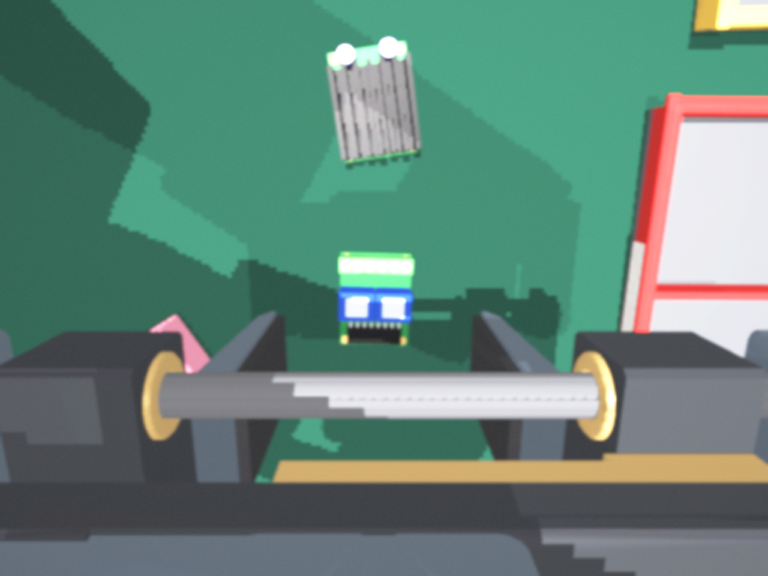

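The wrist view shows relay_two centred between the fingers at (376,298), and power beyond it at (374,103). The finger paths are clear, and I'm descending.

Emit:
send_rows:
  steps:
    - {"tx": 0,"ty": -0.1,"tz": 4.5,"rx": 0,"ry": 0,"rz": 1,"grip": 0.5}
    - {"tx": 0,"ty": -0.1,"tz": 7.5,"rx": 0,"ry": 0,"rz": 1,"grip": 0.5}
    - {"tx": 0,"ty": -0.1,"tz": 8.7,"rx": 0,"ry": 0,"rz": 1,"grip": 0.5}
    - {"tx": 0,"ty": -0.1,"tz": 8.7,"rx": 0,"ry": 0,"rz": 1,"grip": 0.5}
    - {"tx": 0,"ty": -0.1,"tz": 8.7,"rx": 0,"ry": 0,"rz": 1,"grip": -0.5}
    - {"tx": 0,"ty": -0.1,"tz": 8.7,"rx": 0,"ry": 0,"rz": 1,"grip": -0.5}
    - {"tx": 0,"ty": -0.1,"tz": 8.7,"rx": 0,"ry": 0,"rz": 1,"grip": -0.5}
    - {"tx": 0,"ty": -0.1,"tz": 8.7,"rx": 0,"ry": 0,"rz": 1,"grip": -0.5}
  force: 15

```text
time: 7.4
ee_pos: [0.4224, -0.2187, 0.0048]
eef_rot: [0.003, 0.713, 0.702, -0.0]
force: [0.3, 0.7, 4.6]
grip_width: 0.0374
```

```bash
python3 to.py 422,-219,80,89 622,-259,60,89 622,-259,10,89
```

```text
now 7.4 [ 422.4 -218.7    4.8] yaw 89.1 w 0.0374 F [0.3 0.7 4.6]
422,-219,80,89 t [-0.06 -0.02 -7.52] r [0.2 0.2 0.1]
622,-259,60,89 t [-3.74 20.04 -5.44] r [0.2 0.2 0.1]
622,-259,10,89 t [-3.72 20.02 -0.44] r [0.2 0.2 0.1]
```

Emit:
send_rows:
  steps:
    - {"tx": 0,"ty": 0,"tz": -3,"rx": 0,"ry": 0,"rz": 0,"grip": -0.5}
    - {"tx": 0,"ty": 0.5,"tz": -7.5,"rx": 0.2,"ry": 0.2,"rz": 0,"grip": -0.5}
    - {"tx": -1,"ty": 5.5,"tz": -7.5,"rx": 0.2,"ry": 0.2,"rz": 0,"grip": -0.5}
    - {"tx": -2,"ty": 10.5,"tz": -7.5,"rx": 0.2,"ry": 0.2,"rz": 0,"grip": -0.5}
    - {"tx": -3,"ty": 15.5,"tz": -7.5,"rx": 0.2,"ry": 0.2,"rz": 0,"grip": -0.5}
    - {"tx": -3.7,"ty": 20,"tz": -7,"rx": 0.2,"ry": 0.2,"rz": 0,"grip": -0.5}
    - {"tx": -3.7,"ty": 20,"tz": -5,"rx": 0.2,"ry": 0.2,"rz": 0,"grip": -0.5}
    - {"tx": -3.7,"ty": 20,"tz": -3.5,"rx": 0.2,"ry": 0.2,"rz": 0,"grip": -0.5}

```text
time: 8.4
ee_pos: [0.6212, -0.2584, 0.039]
eef_rot: [-0.001, 0.713, 0.702, -0.001]
force: [0.0, -0.2, -1.2]
grip_width: 0.0378
```

```bash
python3 to.py 622,-259,9.3,89 622,-259,100,89
```

```text
now 8.4 [ 621.2 -258.4   39. ] yaw 89.1 w 0.0378 F [ 0.  -0.2 -1.2]
622,-259,9.3,89 t [-0.06  0.09  2.97] r [-0.1 -0.   0.1]
622,-259,100,89 t [-0.06  0.07 -6.1 ] r [-0.1 -0.   0.1]
```

Emit:
send_rows:
  steps:
    - {"tx": 0,"ty": 0,"tz": 2,"rx": 0,"ry": 0,"rz": 0,"grip": -0.5}
    - {"tx": 0,"ty": 0,"tz": 2.8,"rx": 0,"ry": 0,"rz": 0,"grip": -0.5}
    - {"tx": 0,"ty": 0,"tz": 2.95,"rx": 0,"ry": 0,"rz": 0,"grip": -0.5}
    - {"tx": 0,"ty": 0,"tz": 2.95,"rx": 0,"ry": 0,"rz": 0,"grip": 0}
    - {"tx": 0,"ty": 0,"tz": 2.95,"rx": 0,"ry": 0,"rz": 0,"grip": 0.4}
    - {"tx": 0,"ty": 0,"tz": 2.9,"rx": 0,"ry": 0,"rz": 0,"grip": 0.4}
    - {"tx": 0,"ty": 0,"tz": -1,"rx": 0,"ry": 0,"rz": 0,"grip": 0.4}
    - {"tx": 0,"ty": 0,"tz": -6,"rx": 0,"ry": 0,"rz": 0,"grip": 0.4}

```text
time: 9.4
ee_pos: [0.6205, -0.258, 0.0989]
eef_rot: [-0.002, 0.713, 0.702, -0.001]
force: [0.3, 0.0, -0.6]
grip_width: 0.0638
```

```bash
python3 to.py 422,-120,100,97.7
```

```text
now 9.4 [ 620.5 -258.    98.9] yaw 89.1 w 0.0638 F [ 0.3  0.  -0.6]
422,-120,100,97.7 t [ 1.349e+01 -2.007e+01  1.000e-02] r [-0.3 -0.1 -8.6]
```

Emit:
send_rows:
  steps:
    - {"tx": 3,"ty": -4.5,"tz": 0,"rx": 0,"ry": 0,"rz": -2,"grip": 0.5}
    - {"tx": 6,"ty": -9,"tz": 0,"rx": 0,"ry": 0,"rz": -4,"grip": 0.5}
    - {"tx": 9,"ty": -13.5,"tz": 0,"rx": 0,"ry": 0,"rz": -6,"grip": 0.5}
    - {"tx": 12,"ty": -18,"tz": 0,"rx": -0.3,"ry": 0,"rz": -8.6,"grip": 0.5}
    - {"tx": 13.5,"ty": -20.1,"tz": 0,"rx": -0.3,"ry": 0,"rz": -8.6,"grip": 0.5}
    - {"tx": 13.5,"ty": -20.1,"tz": 0,"rx": -0.3,"ry": 0,"rz": -8.6,"grip": 0.5}
    - {"tx": 13.5,"ty": -20.1,"tz": 0,"rx": -0.3,"ry": 0,"rz": -8.6,"grip": 0.5}

```text
time: 10.28
ee_pos: [0.4232, -0.1206, 0.1007]
eef_rot: [0.001, 0.658, 0.753, 0.001]
force: [0.6, 0.5, 0.3]
grip_width: 0.0681
```

```bash
python3 w.py power w3.png .012 .03
python3 to.py 422,-120,5,97.7
```

```text
0.7 [250.3, 194.2] z pct [0.0049 0.0137 0.0253]
[array([ 420.9, -117.8]), array([36.3, 49.9]), np.float64(8.4)] [ 0.421  -0.1186  0.0185]
now 10.38 [ 423.1 -120.7  100.3] yaw 97.7 w 0.0682 F [ 0.3  1.  -0.2]
422,-120,5,97.7 t [ 0.07 -0.12  9.53] r [ 0.1 -0.1 -0. ]
```

View pics/w3.png

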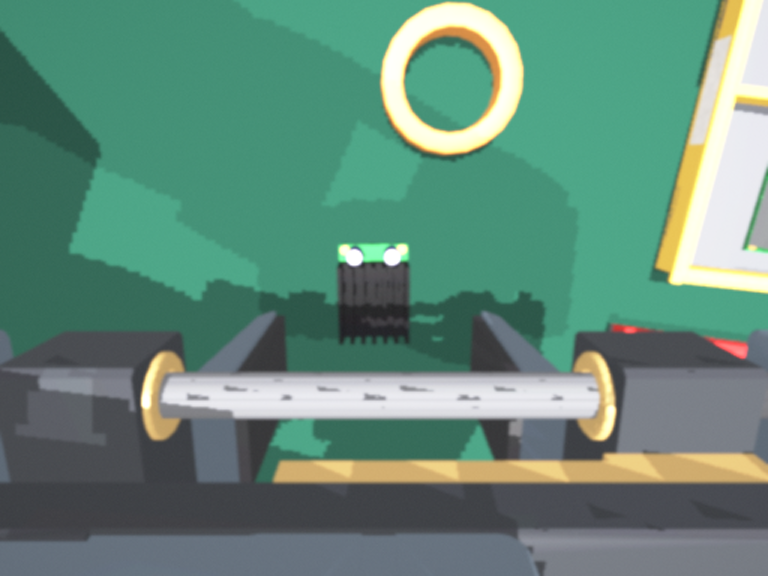

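The wrist view shows the black power module centred at (374,293) with its caps up in the picture. The tape roll is well clear at (452,78).

Emit:
send_rows:
  steps:
    - {"tx": 0,"ty": -0.15,"tz": 5,"rx": 0,"ry": 0,"rz": 0,"grip": 0.5}
    - {"tx": 0,"ty": -0.15,"tz": 8.5,"rx": 0,"ry": 0,"rz": -0.3,"grip": 0.5}
    - {"tx": 0,"ty": -0.15,"tz": 9.6,"rx": 0,"ry": 0,"rz": -0.3,"grip": 0.5}
    - {"tx": 0,"ty": -0.15,"tz": 9.6,"rx": 0,"ry": 0,"rz": -0.3,"grip": 0.5}
    - {"tx": 0,"ty": -0.15,"tz": 9.6,"rx": 0,"ry": 0,"rz": -0.3,"grip": -0.5}
    - {"tx": 0,"ty": -0.15,"tz": 9.6,"rx": 0,"ry": 0,"rz": -0.3,"grip": -0.5}
    - {"tx": 0,"ty": -0.15,"tz": 9.6,"rx": 0,"ry": 0,"rz": -0.3,"grip": -0.5}
    - {"tx": 0,"ty": -0.15,"tz": 9.6,"rx": 0,"ry": 0,"rz": -0.3,"grip": -0.5}
  force: 15

```text
time: 11.38
ee_pos: [0.4219, -0.1208, 0.0049]
eef_rot: [0.001, 0.656, 0.755, 0.001]
force: [-0.7, 0.7, 4.9]
grip_width: 0.0377
```

```bash
python3 to.py 422,-120,90,98 640,178,90,92
```

```text
now 11.38 [ 421.9 -120.8    4.9] yaw 98.0 w 0.0377 F [-0.7  0.7  4.9]
422,-120,90,98 t [ 0.08  0.04 -8.51] r [ 0.2 -0.  -0. ]
640,178,90,92 t [26.56 25.77 -8.42] r [ 0.1 -0.1  6. ]
```

Emit:
send_rows:
  steps:
    - {"tx": 0,"ty": 0,"tz": -3,"rx": 0,"ry": 0,"rz": 0,"grip": -0.5}
    - {"tx": 1,"ty": 1,"tz": -8.5,"rx": 0,"ry": 0,"rz": 0,"grip": -0.5}
    - {"tx": 5,"ty": 5,"tz": -8.5,"rx": 0,"ry": 0,"rz": 1,"grip": -0.5}
    - {"tx": 9,"ty": 9,"tz": -8.5,"rx": 0,"ry": 0,"rz": 2,"grip": -0.5}
    - {"tx": 13,"ty": 13,"tz": -8.5,"rx": 0,"ry": 0,"rz": 3,"grip": -0.5}
    - {"tx": 17,"ty": 17,"tz": -8.5,"rx": 0,"ry": 0,"rz": 4,"grip": -0.5}
    - {"tx": 21,"ty": 21,"tz": -8.5,"rx": 0,"ry": 0,"rz": 5,"grip": -0.5}
    - {"tx": 25,"ty": 24.5,"tz": -8.5,"rx": 0,"ry": 0,"rz": 6,"grip": -0.5}

```text
time: 12.38
ee_pos: [0.6305, 0.1624, 0.0904]
eef_rot: [0.001, 0.695, 0.719, 0.001]
force: [1.1, -0.5, 0.1]
grip_width: 0.0381
```

```bash
python3 to.py 640,178,60,92 640,178,9.5,92
```

```text
now 12.38 [630.5 162.4  90.4] yaw 92.0 w 0.0381 F [ 1.1 -0.5  0.1]
640,178,60,92 t [1.52 1.   3.04] r [ 0.1 -0.1 -0. ]
640,178,9.5,92 t [1.52 0.99 8.09] r [ 0.1 -0.1 -0. ]
```

Emit:
send_rows:
  steps:
    - {"tx": 1.5,"ty": 1,"tz": 1,"rx": 0,"ry": 0,"rz": 0,"grip": -0.5}
    - {"tx": 1.5,"ty": 1,"tz": 4,"rx": 0,"ry": 0,"rz": 0,"grip": -0.5}
    - {"tx": 1.5,"ty": 1,"tz": 6.5,"rx": 0,"ry": 0,"rz": 0,"grip": -0.5}
    - {"tx": 1.5,"ty": 1,"tz": 7.7,"rx": 0,"ry": 0,"rz": 0,"grip": -0.5}
    - {"tx": 1.5,"ty": 1,"tz": 8.1,"rx": 0,"ry": 0,"rz": 0,"grip": -0.5}
    - {"tx": 1.5,"ty": 1,"tz": 8.1,"rx": 0,"ry": 0,"rz": 0,"grip": -0.5}
    - {"tx": 1.5,"ty": 1,"tz": 8.1,"rx": 0,"ry": 0,"rz": 0,"grip": 0}
    - {"tx": 1.5,"ty": 1,"tz": 8.1,"rx": 0,"ry": 0,"rz": 0,"grip": 0.4}

```text
time: 13.38
ee_pos: [0.6407, 0.1779, 0.0103]
eef_rot: [0.001, 0.695, 0.719, 0.002]
force: [0.3, 0.1, 0.6]
grip_width: 0.0527
```

```bash
python3 to.py 640,178,90,92 429.5,107,90,45 
```

```text
now 13.38 [640.7 177.9  10.3] yaw 92.0 w 0.0527 F [0.3 0.1 0.6]
640,178,90,92 t [ 0.02 -0.04 -7.97] r [ 0.2 -0.1 -0. ]
429.5,107,90,45 t [ -6.35 -21.32  -8.07] r [ 0.2 -0.2 47. ]
```

Emit:
send_rows:
  steps:
    - {"tx": 0,"ty": 0,"tz": -0.2,"rx": 0,"ry": 0,"rz": 0,"grip": 0.4}
    - {"tx": 0,"ty": 0,"tz": -4,"rx": 0,"ry": 0,"rz": 0,"grip": 0.4}
    - {"tx": 0,"ty": -1,"tz": -8,"rx": 0,"ry": 0,"rz": 7,"grip": 0.4}
    - {"tx": -1.5,"ty": -6,"tz": -8,"rx": 0,"ry": 0,"rz": 17,"grip": 0.5}
    - {"tx": -3,"ty": -11,"tz": -8,"rx": 0,"ry": 0,"rz": 27,"grip": 0.5}
    - {"tx": -4.5,"ty": -16,"tz": -8,"rx": 0,"ry": 0,"rz": 37,"grip": 0.5}
    - {"tx": -6.3,"ty": -21.3,"tz": -8,"rx": 0,"ry": 0,"rz": 47,"grip": 0.5}
    - {"tx": -6.3,"ty": -21.3,"tz": -8,"rx": 0,"ry": 0,"rz": 47,"grip": 0.5}

```text
time: 14.38
ee_pos: [0.4248, 0.1062, 0.0892]
eef_rot: [-0.0, 0.924, 0.382, 0.0]
force: [0.4, -0.2, 0.3]
grip_width: 0.0685
```

```bash
python3 w.py relay_four w4.png .003 .025
python3 to.py 429.5,107,4.5,45
```

```text
0.89 [251.9, 188.2] z pct [0.0053 0.0206 0.0222]
[array([438.1, 114.1]), array([52.4, 37.8]), np.float64(47.2)] [0.4386 0.1149 0.0168]
now 14.47 [430.5 107.7  90.2] yaw 45.0 w 0.0682 F [-0.   0.4  0.5]
429.5,107,4.5,45 t [-0.18 -0.05  8.56] r [ 0.2 -0.4  0. ]
```

View pics/w4.png

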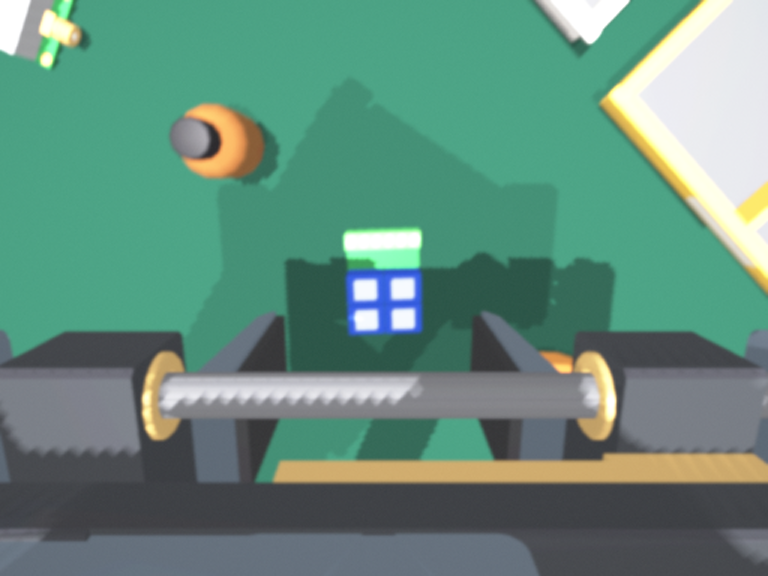

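The view shows relay_four at (384,282) between the fingers with its terminal up. The bottle at (220,140) and the tape, just visible at (555,360), are clear of the finger paths.

Emit:
send_rows:
  steps:
    - {"tx": -0.15,"ty": 0,"tz": 4.5,"rx": 0.2,"ry": -0.4,"rz": -0.5,"grip": 0.5}
    - {"tx": -0.15,"ty": 0,"tz": 7.5,"rx": 0.2,"ry": -0.4,"rz": -0.5,"grip": 0.5}
    - {"tx": -0.15,"ty": 0,"tz": 8.6,"rx": 0.2,"ry": -0.4,"rz": -0.5,"grip": 0.5}
    - {"tx": -0.15,"ty": 0,"tz": 8.6,"rx": 0.2,"ry": -0.4,"rz": -0.5,"grip": 0.5}
    - {"tx": -0.15,"ty": 0,"tz": 8.6,"rx": 0.2,"ry": -0.4,"rz": -0.5,"grip": -0.5}
    - {"tx": -0.15,"ty": 0,"tz": 8.6,"rx": 0.2,"ry": -0.4,"rz": -0.5,"grip": -0.5}
    - {"tx": -0.15,"ty": 0,"tz": 8.6,"rx": 0.2,"ry": -0.4,"rz": -0.5,"grip": -0.5}
    - {"tx": -0.15,"ty": 0,"tz": 8.6,"rx": 0.2,"ry": -0.4,"rz": -0.5,"grip": -0.5}
  force: 20

```text
time: 15.48
ee_pos: [0.4303, 0.1069, 0.0047]
eef_rot: [0.0, 0.922, 0.387, 0.0]
force: [-1.3, 0.6, 4.5]
grip_width: 0.0377
```

```bash
python3 to.py 429.5,107,90,45.5 623,-174,90,89
```

```text
now 15.47 [430.3 106.9   4.7] yaw 45.5 w 0.0377 F [-1.3  0.6  4.5]
429.5,107,90,45.5 t [-0.05 -0.06 -8.53] r [ 0. -0.  0.]
623,-174,90,89 t [-6.53 33.44 -8.52] r [  0.   -0.  -43.5]
```

Emit:
send_rows:
  steps:
    - {"tx": 0,"ty": 0,"tz": -3,"rx": 0,"ry": 0,"rz": 0,"grip": -0.5}
    - {"tx": 0,"ty": 1,"tz": -8.5,"rx": 0,"ry": 0,"rz": 0,"grip": -0.5}
    - {"tx": -1.2,"ty": 6.5,"tz": -8.5,"rx": 0,"ry": 0,"rz": -8,"grip": -0.5}
    - {"tx": -2.4,"ty": 12,"tz": -8.5,"rx": 0,"ry": 0,"rz": -16,"grip": -0.5}
    - {"tx": -3.5,"ty": 17.5,"tz": -8.5,"rx": 0,"ry": 0,"rz": -24,"grip": -0.5}
    - {"tx": -4.6,"ty": 23,"tz": -8.5,"rx": 0,"ry": 0,"rz": -32,"grip": -0.5}
    - {"tx": -5.6,"ty": 28.5,"tz": -8.5,"rx": 0,"ry": 0,"rz": -40,"grip": -0.5}
    - {"tx": -6.5,"ty": 33.4,"tz": -8.5,"rx": 0,"ry": 0,"rz": -43.5,"grip": -0.5}

```text
time: 16.48
ee_pos: [0.6236, -0.1754, 0.0894]
eef_rot: [-0.0, 0.713, 0.702, 0.0]
force: [0.2, 0.1, -0.9]
grip_width: 0.0378
```

```bash
python3 to.py 622,-174,9.2,89
```

```text
now 16.48 [ 623.6 -175.4   89.4] yaw 89.1 w 0.0378 F [ 0.2  0.1 -0.9]
622,-174,9.2,89 t [ 0.14 -0.17  8.02] r [ 0.  -0.   0.1]
```

Emit:
send_rows:
  steps:
    - {"tx": 0.1,"ty": -0.2,"tz": 3,"rx": 0,"ry": 0,"rz": 0,"grip": -0.5}
    - {"tx": 0.1,"ty": -0.2,"tz": 6,"rx": 0,"ry": 0,"rz": 0,"grip": -0.5}
    - {"tx": 0.1,"ty": -0.2,"tz": 7.6,"rx": 0,"ry": 0,"rz": 0,"grip": -0.5}
    - {"tx": 0.1,"ty": -0.2,"tz": 8,"rx": 0,"ry": 0,"rz": 0,"grip": -0.5}
    - {"tx": 0.1,"ty": -0.2,"tz": 8,"rx": 0,"ry": 0,"rz": 0,"grip": -0.5}
    - {"tx": 0.1,"ty": -0.2,"tz": 8,"rx": 0,"ry": 0,"rz": 0,"grip": -0.1}
    - {"tx": 0.1,"ty": -0.2,"tz": 8,"rx": 0,"ry": 0,"rz": 0,"grip": 0.4}
    - {"tx": 0.1,"ty": -0.2,"tz": 8,"rx": 0,"ry": 0,"rz": 0,"grip": 0.4}

```text
time: 17.48
ee_pos: [0.622, -0.1744, 0.0099]
eef_rot: [0.0, 0.713, 0.702, 0.0]
force: [0.1, -0.2, -0.2]
grip_width: 0.058
```

```bash
python3 to.py 622,-174,100,89 402,331,100,108
```

```text
now 17.48 [ 622.  -174.4    9.9] yaw 89.1 w 0.058 F [ 0.1 -0.2 -0.2]
622,-174,100,89 t [ 0.03  0.01 -9.01] r [0.1 0.  0.1]
402,331,100,108 t [ 50.19 -22.77  -9.05] r [  0.1   0.  -18.9]
```

Emit:
send_rows:
  steps:
    - {"tx": 0,"ty": 0,"tz": -5,"rx": 0,"ry": 0,"rz": 0,"grip": 0.4}
    - {"tx": 1,"ty": -0.5,"tz": -10,"rx": 0,"ry": 0,"rz": 0,"grip": 0.4}
    - {"tx": 6,"ty": -2.7,"tz": -11,"rx": 0,"ry": 0,"rz": -3,"grip": 0.5}
    - {"tx": 11.5,"ty": -5.2,"tz": -11,"rx": 0,"ry": 0,"rz": -6,"grip": 0.5}
    - {"tx": 17,"ty": -7.7,"tz": -11,"rx": 0,"ry": 0,"rz": -9,"grip": 0.5}
    - {"tx": 22.5,"ty": -10.2,"tz": -11,"rx": 0,"ry": 0,"rz": -12,"grip": 0.5}
    - {"tx": 28,"ty": -12.7,"tz": -11,"rx": 0,"ry": 0,"rz": -15,"grip": 0.5}
    - {"tx": 33.5,"ty": -15.2,"tz": -11,"rx": 0,"ry": 0,"rz": -18.9,"grip": 0.5}

```text
time: 18.48
ee_pos: [0.4744, 0.1647, 0.1201]
eef_rot: [0.001, 0.587, 0.81, 0.001]
force: [0.2, -0.1, 0.1]
grip_width: 0.0682
```

```bash
python3 to.py 402,331,100,108
```

```text
now 18.48 [474.4 164.7 120.1] yaw 108.1 w 0.0682 F [ 0.2 -0.1  0.1]
402,331,100,108 t [18.06 -1.71  2.  ] r [0.1 0.  0.1]
```

Emit:
send_rows:
  steps:
    - {"tx": 5,"ty": -0.5,"tz": 0,"rx": 0,"ry": 0,"rz": 0,"grip": 0.5}
    - {"tx": 10,"ty": -1,"tz": 0.5,"rx": 0,"ry": 0,"rz": 0,"grip": 0.5}
    - {"tx": 15,"ty": -1.5,"tz": 1,"rx": 0,"ry": 0,"rz": 0,"grip": 0.5}
    - {"tx": 18,"ty": -1.7,"tz": 2,"rx": 0,"ry": 0,"rz": 0,"grip": 0.5}
    - {"tx": 18,"ty": -1.7,"tz": 2,"rx": 0,"ry": 0,"rz": 0,"grip": 0.5}
    - {"tx": 18,"ty": -1.7,"tz": 2,"rx": 0,"ry": 0,"rz": 0,"grip": 0.5}
    - {"tx": 18,"ty": -1.7,"tz": 2,"rx": 0,"ry": 0,"rz": 0,"grip": 0.5}

```text
time: 19.35
ee_pos: [0.4029, 0.3296, 0.1004]
eef_rot: [0.001, 0.588, 0.809, 0.001]
force: [-0.3, -0.8, 0.5]
grip_width: 0.0682
```

```bash
python3 w.py rf_single w5.png .015 .025
python3 to.py 402,331,4.5,108
```

```text
0.8 [250.3, 191.6] z pct [0.0056 0.0208 0.022 ]
[array([404.4, 328.4]), array([36. , 55.3]), np.float64(18.6)] [0.4023 0.3355 0.0209]
now 19.45 [402.9 329.7 100.3] yaw 108.0 w 0.0687 F [-0.1 -0.  -0.1]
402,331,4.5,108 t [ 0.16 -0.07  9.58] r [0.2 0.  0. ]
```

View pics/w5.png

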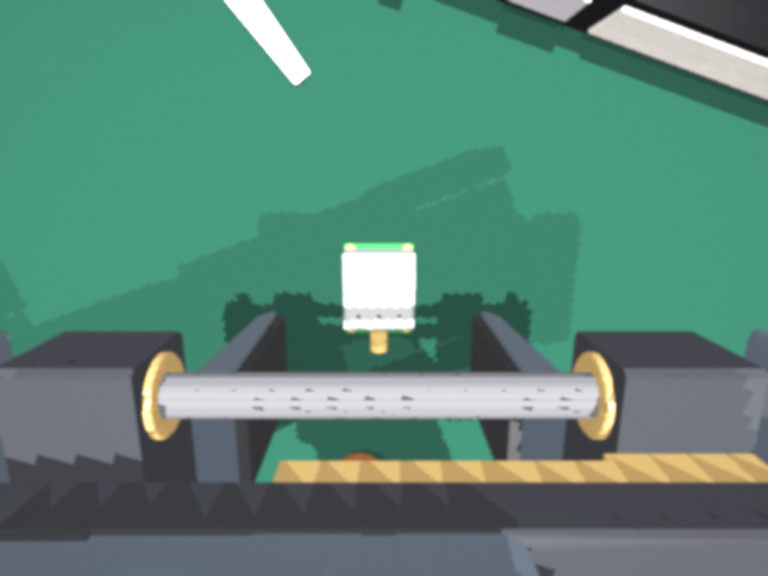

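rf_single is centred at (379,288) with its single socket pointing down at (379,342), and nothing is near the fingers.

Emit:
send_rows:
  steps:
    - {"tx": 0.15,"ty": -0.1,"tz": 5,"rx": 0,"ry": 0,"rz": -0.3,"grip": 0.5}
    - {"tx": 0.15,"ty": -0.1,"tz": 8.5,"rx": 0,"ry": 0,"rz": -0.3,"grip": 0.5}
    - {"tx": 0.15,"ty": -0.1,"tz": 9.6,"rx": 0,"ry": 0,"rz": -0.3,"grip": 0.5}
    - {"tx": 0.15,"ty": -0.1,"tz": 9.6,"rx": 0,"ry": 0,"rz": -0.3,"grip": 0.5}
    - {"tx": 0.15,"ty": -0.1,"tz": 9.6,"rx": 0,"ry": 0,"rz": -0.3,"grip": -0.5}
    - {"tx": 0.15,"ty": -0.1,"tz": 9.6,"rx": 0,"ry": 0,"rz": -0.3,"grip": -0.5}
    - {"tx": 0.15,"ty": -0.1,"tz": 9.6,"rx": 0,"ry": 0,"rz": -0.3,"grip": -0.5}
    - {"tx": 0.15,"ty": -0.1,"tz": 9.6,"rx": 0,"ry": 0,"rz": -0.3,"grip": -0.5}
  force: 15

```text
time: 20.45
ee_pos: [0.4022, 0.3312, 0.005]
eef_rot: [0.001, 0.585, 0.811, 0.002]
force: [-0.9, -0.2, 4.4]
grip_width: 0.0377
```

```bash
python3 to.py 402,331,110,108 636,57,110,91
```

```text
now 20.45 [402.2 331.2   5. ] yaw 108.3 w 0.0377 F [-0.9 -0.2  4.4]
402,331,110,108 t [-1.00e-02  2.00e-02 -1.05e+01] r [ 0.2 -0.   0.3]
636,57,110,91 t [-33.38  13.61 -10.45] r [ 0.2 -0.  17.3]
```

Emit:
send_rows:
  steps:
    - {"tx": 0,"ty": 0,"tz": -3,"rx": 0,"ry": 0,"rz": 0,"grip": -0.5}
    - {"tx": 0,"ty": 0,"tz": -8.5,"rx": 0,"ry": 0,"rz": 0,"grip": -0.5}
    - {"tx": -5,"ty": 2,"tz": -9.5,"rx": 0,"ry": 0,"rz": 3,"grip": -0.5}
    - {"tx": -10.5,"ty": 4.3,"tz": -9.5,"rx": 0,"ry": 0,"rz": 6,"grip": -0.5}
    - {"tx": -16,"ty": 6.5,"tz": -9.5,"rx": 0,"ry": 0,"rz": 9,"grip": -0.5}
    - {"tx": -21.5,"ty": 8.8,"tz": -9.5,"rx": 0,"ry": 0,"rz": 12,"grip": -0.5}
    - {"tx": -27,"ty": 11,"tz": -9.5,"rx": 0,"ry": 0,"rz": 15,"grip": -0.5}
    - {"tx": -32,"ty": 13,"tz": -9.5,"rx": 0,"ry": 0,"rz": 17.3,"grip": -0.5}

```text
time: 21.45
ee_pos: [0.6267, 0.0664, 0.1002]
eef_rot: [0.001, 0.701, 0.713, 0.002]
force: [0.2, 1.4, -1.4]
grip_width: 0.038
```

```bash
python3 to.py 636,57,9.4,91
```

```text
now 21.45 [626.7  66.4 100.2] yaw 90.9 w 0.038 F [ 0.2  1.4 -1.4]
636,57,9.4,91 t [-0.97  0.88  9.08] r [ 0.2 -0.1 -0.1]
```

Emit:
send_rows:
  steps:
    - {"tx": -1,"ty": 0.9,"tz": 2,"rx": 0,"ry": 0,"rz": 0,"grip": -0.5}
    - {"tx": -1,"ty": 0.9,"tz": 5,"rx": 0,"ry": 0,"rz": 0,"grip": -0.5}
    - {"tx": -1,"ty": 0.9,"tz": 7.5,"rx": 0,"ry": 0,"rz": 0,"grip": -0.5}
    - {"tx": -1,"ty": 0.9,"tz": 8.8,"rx": 0,"ry": 0,"rz": 0,"grip": -0.5}
    - {"tx": -1,"ty": 0.9,"tz": 9.1,"rx": 0,"ry": 0,"rz": 0,"grip": -0.5}
    - {"tx": -1,"ty": 0.9,"tz": 9.1,"rx": 0,"ry": 0,"rz": 0,"grip": -0.5}
    - {"tx": -1,"ty": 0.9,"tz": 9.1,"rx": 0,"ry": 0,"rz": 0,"grip": -0.1}
    - {"tx": -1,"ty": 0.9,"tz": 9.1,"rx": 0,"ry": 0,"rz": 0,"grip": 0.4}

```text
time: 22.45
ee_pos: [0.6368, 0.0567, 0.01]
eef_rot: [0.001, 0.701, 0.713, 0.002]
force: [0.3, 0.1, 0.3]
grip_width: 0.0485
```

Emit:
send_rows:
  steps:
    - {"tx": 0,"ty": 0,"tz": 0,"rx": 0,"ry": 0,"rz": 0,"grip": 0.4}
    - {"tx": 0,"ty": 0,"tz": -5,"rx": 0,"ry": 0,"rz": 0,"grip": 0.4}
    - {"tx": 0,"ty": 0,"tz": -11,"rx": 0,"ry": 0,"rz": 0,"grip": 0.4}
    - {"tx": 0,"ty": -6,"tz": -15,"rx": 0,"ry": 0,"rz": 0,"grip": 0.4}
    - {"tx": 0,"ty": -12,"tz": -18,"rx": 0,"ry": 0,"rz": 0,"grip": 0.4}
    - {"tx": 0,"ty": -18,"tz": -18,"rx": 0,"ry": 0,"rz": 0,"grip": 0.4}
    - {"tx": 0,"ty": -24,"tz": -18,"rx": 0,"ry": 0,"rz": 0,"grip": 0.4}
    - {"tx": 0,"ty": -28,"tz": -18,"rx": 0,"ry": 0,"rz": 0,"grip": 0.4}

```text
time: 23.45
ee_pos: [0.3534, 0.0518, 0.1887]
eef_rot: [0.001, 0.701, 0.713, 0.003]
force: [-0.2, -0.3, 0.4]
grip_width: 0.0638
```

```bash
python3 - <<'E'
from h import *
im=get_image("top"); save(im,"top1.png"); W=world(im)
for n in ["rf_single","rf_double","relay_two","relay_four","power","flux_bottle","tape_roll"]:
    for m in masks_of(im,n)[:2]:
        P=W[m["pixels"]&(im["z_map"]>0)]
        if len(P): print(n,round(m["p"],2),np.round(np.median(P,0),3),"z90",np.percentile(P[:,2],90).round(4))
s=read_state(); print(s["ee_pos"],s["joint_vel"].round(3))
E
```

```text
rf_single 0.69 [0.636 0.054 0.022] z90 0.0239
rf_double 0.74 [ 0.637 -0.04   0.021] z90 0.0233
relay_two 0.92 [ 0.62  -0.256  0.015] z90 0.0225
relay_four 0.88 [ 0.621 -0.169  0.02 ] z90 0.0231
power 0.87 [0.639 0.173 0.023] z90 0.0269
power 0.65 [ 0.307 -0.26   0.017] z90 0.0225
tape_roll 0.84 [ 0.446 -0.023  0.018] z90 0.0197
[0.35733247 0.05201089 0.18860306] [-0.001  0.005  0.007 -0.001  0.001  0.001]
```

View pics/top1.png

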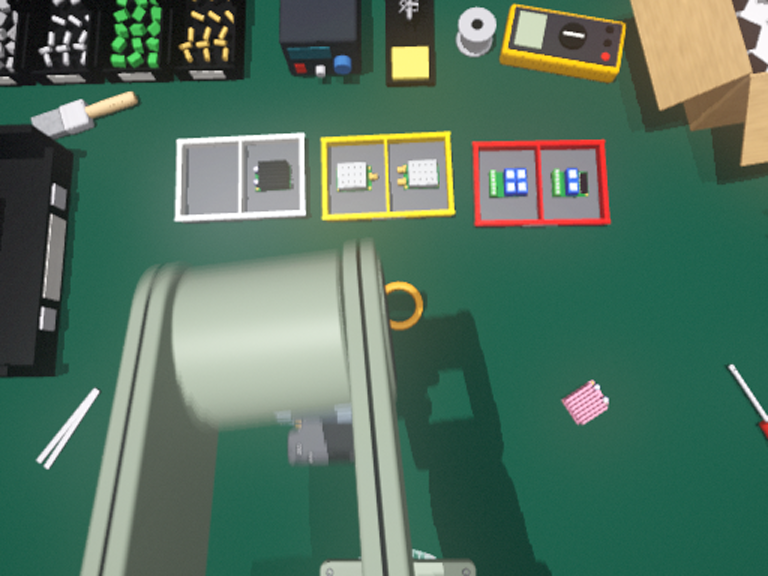

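The picture shows every module flat, in a bay of its own in the right tray: power (272,177), radios (352,177) and (420,173), relays (510,182) and (571,182). The tape's visible edge and the pink piece at (586,403) haven't moved. The arm hides the bottle, but no move came near it. I'm handing in.

```bash
python3 -c "
from workcell import *
print(job_done())"
```

```text
the job is handed in; nothing more can be done
None
```

All five modules are in the right trays and I've handed the job in at about 24 s on the robot's clock. Both radios are in the yellow tray and both relays in the red, one per bay. The power module is in the right-hand bay of the white tray.

**Last checks:**
- **Placing:** the final top picture shows each module right way up, and all five were found within about 5 mm of where I aimed. Top heights were about 23 mm (27 mm for the heat sink), which fits lying flat on the tray floor.
- **Release:** each module was let go about 1 mm or less above the floor. The gripper is open and clear of everything.
- **Tape roll and pink look-alike:** both look unmoved. The network's position for the half-hidden tape differed by about 15 mm because the arm covered it; its visible edge was in the same place as before.
- **Flux bottle:** I couldn't check it at the end because the arm hid it. No planned path put the fingers or gripper against it, and I saw no unexpected forces.

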